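# Switch off and clip on the lock-off hook

## Robot

A 6-joint arm with a two-finger parallel gripper is mounted at the origin on a cart in front of the work surface, level with it; the furniture and walls round the work are solid. World frame = base frame: x ahead of the robot, y to its left, z up, the work surface at z = 0. Lengths are in m, angles in rad, forces in N, time in s.
With the tool pointing down it reaches from about 0.4 to 0.825 m from the base axis. Payload 7 kg.
Tool frame: the origin (TCP) lies at the very end of the fingers, on their centre line; the grasp point (between the pads) lies 19 mm behind it; z points along the fingers, y is the line along which they close (so a half turn about z gives the same grasp; the last joint's range is limited). The gripper opens to 88 mm and grips with 3 to 60 N. Pads are 19 mm wide; open, the fingers measure 130 mm over their backs; the gripper's body (78 mm by 193 mm) begins 47 mm behind the grasp point.
Start: joints at [-0.903, 0.359, 0.012, 0, -1.224, -0.288], TCP at [0.25, -0.627, 0.227] pointing down, gripper open.
Joint ranges: [-3.07, 3.07], [-1.43, 2.12], [-1.02, 1.25], [-3.03, 1.67], [-3.05, -0], [-3.03, 3.03]. Speed limits (rad/s): [2.39, 2.39, 3.01, 3.14, 3.14, 3.14].

## Interface

Orientations are given as [roll, pitch, yaw] about the fixed x, y, z axes, in that order (R = Rz(yaw) Ry(pitch) Rx(roll)).
In Python, from station import arm gives the robot as it stands. The module is installed in compiled form; this text tells all that it offers.
- The arm moves only by the shell command python3 -m crank 'ROWS' [FORCE]. ROWS is JSON, a list of rows, each an object of numbers: "dx", "dy", "dz": the shift along the world's x, y, z in m; "twist": the turn about the world's z in degrees; "grip": the opening, from -1 (shut) to 1 (fully open). A call has exactly 5 rows; each row is the pose to reach, as a shift and turn from the pose commanded when the call began; what a row does not reach only later rows make up. A row lasts 1/12 s, in which the tool goes at most 41.7 mm and 7.16 degrees, less where a joint would pass 70% of its speed; a pose out of reach is approached as far as the arm can. A call with a gripper value outside its range is refused whole. The fingers move at their own pace and stop on an object; FORCE is the grip in N (left out, the last holds). Time passes only in rows, so rows that repeat a pose let the fingers close, or fill a call up. It gives the time, the measured TCP pose, the force, the opening and the grip force at its end, in the units of the state.
- arm.get_state(): the state, without advancing time (a new reading comes with each control period).
- arm.grab_frame(name): name is "side" or "top"; returns the picture (384x512x3 uint8, red, green, blue); there is no depth.
- arm.get_calibration(name): a dict with "fx", "fy", "cx", "cy" (pixels), "cam_to_world" (4x4, takes a point from camera to world coordinates). Camera axes: x right, y down, z forward; pixel columns grow to the right and rows downward; lengths in m; the calibration is good to about 2 mm. A picture is of the moment at which its call begins. get_calibration takes no time and is no camera call.
- arm.job_done(): hands the job in; it is judged then, once.
The state is a dict: "t": time; "q": joint angles; "qd": joint speeds; "joint_efforts": joint torques, N m; "eef_pos": TCP position; "ee_rot": TCP orientation; "force": force on the tool from outside, world axes, zero at the start; "moment": the same for the moment, N m; "width": finger opening in m; "gripper_force": force on a finger pad.
Only numpy, scipy, OpenCV 4.12 (cv2) and the standard library are available. Lean on these libraries where they do the work, as an engineer would, in place of code of your own. Each camera call takes 0.05 s, during which the arm holds its last target. There are 200 camera calls.

## Task

Lock the tester off for maintenance: first flip the bat toggle on the grey switch box over to its opposite side. Then slide the flat steel snap hook mouth-first onto the leg of the upright eye that is farther from the switch box, so that the leg presses the sprung gate open, passes in and the gate springs shut behind it. Leave the hook lying flat on the worktop and leave the timer, the turned weight and the spanner where they are.

Things in the scene. Friction and masses are not known exactly. Their poses are not given: they have to be found in the camera images.
- station: Fixed lock-off station: grey switch box (90 along x, 70 along y, top at z = 62 mm) centred at (0, +130) mm, and an upright steel eye: an inverted U of 10 mm bar, 62 mm high, legs at (0, -35) and (0, +35) mm. A 3 mm strip joins the box and inner leg (y over +16 mm). Origin: on the worktop midway between the legs; z up, +y to the box; the hook goes on along +x, coming from -x.
- eye_leg (a point): Point on the axis of the outer leg of the eye, the one farther from the switch box, 8 mm above the worktop; leg diameter 10 mm. Axes as the station's.
- switch_top (a point): Centre of the switch's plate on top of the box, 61 mm above the worktop, straight above the toggle's pivot (4 mm lower). Axes as the station's.
- toggle_tip (a point): Tip of the bat toggle, a steel lever that stands 45 mm out of its collar, 8 mm thick at the foot and 13 mm at the tip; the tip is 52 mm from the pivot.
- toggle (a joint): Lean of the bat toggle in rad: -0.4 leaning to the station's -x (start), 0 upright, +0.4 leaning to the station's +x (wanted). Past upright it falls over centre to the other end stop and stays; about 1 N at the tip moves it off a stop.
- hook_centre (a point): The loose snap hook, 0.25 to 0.5 kg, 16 mm thick, 156 mm long, lying flat, mouth roughly facing the outer leg. Point 8 mm above its underside, just in front of the stem. Axes: +x to the mouth, z up. Shut gate at x = 57 to 65 mm; inside space x = +2 (bow) to 57, y = -18 to +22 mm. Outside width y = -32 to +36. Stem 20 mm wide (y = -10 to +10), x = -25 to -61 mm.
- hook_handle (a point): Middle of the flat back of the hook's cross handle, 75 mm behind hook_centre, 8 mm above the underside; the handle is 90 mm wide (y = -45 to +45 mm), 14 mm thick (along x) and 16 mm high, and can be pushed from behind. A die set, a tall white fixture, stands some 10 cm or more to the right: come from above. Axes as hook_centre's.
- hook_mouth (a point): Middle of the hook's mouth at the ends of its two noses, 81 mm in front of hook_centre and 1 mm to +y; the mouth is 30 mm wide, the shut gate's face lies 16 mm behind this point. Axes as hook_centre's.
- gate (a joint): Angle of the hook's sprung gate in rad: 0 shut, up to 1.35 swung inwards. Hinged at x = 61, y = +19 mm from hook_centre, 37 mm long; a spring (0.03 to 0.07 N m, 2 to 4 N at its middle) shuts it. It shuts behind the leg only once the leg is deep inside: leg axis at about x = 20 mm or less from hook_centre (bow touches at 7).
- timer: White bench timer, 62 x 62 x 19 mm, bystander; origin under its centre.
- weight: Grey turned weight, 48 mm wide, 40 mm high, bystander; origin under its centre.
- spanner: Steel spanner, 206 mm long, lying, bystander; origin under its centre.

How it is judged:
On the way, in this order (a step that is already met when the one before it is completed fails the run):
1. the toggle has been flipped over to the station's +x side (value of joint toggle above 0.25 rad), for 0.2 s.
2. the outer leg of the eye is in the hook's mouth and has pressed the gate open (value of joint gate above 0.3 rad and x of eye_leg in the frame of hook_centre between 0.01 and 0.07 m and y of eye_leg in the frame of hook_centre between -0.02 and 0.024 m), for 0.05 s.
At the end, for the whole second after the job is handed in: The outer leg of the eye stands inside the snap hook (between bow and gate) and the gate is shut to within 0.12 rad; the hook lies flat on the worktop (centre under 16 mm, tilt under 0.12 rad); the toggle leans past 0.25 rad to the station's +x side (x of eye_leg in the frame of hook_centre between 0 and 0.057 m and y of eye_leg in the frame of hook_centre between -0.022 and 0.026 m and value of joint gate below 0.12 rad and value of joint toggle above 0.25 rad and angle between hook_centre's own z axis and vertical below 0.12 rad and height (world z) of hook_centre below 0.016 m and velocity of joint gate below 0.2 rad/s); the robot touches nothing.
It fails at once if a bystander (timer, weight, spanner) is moved more than 30 mm (distance of any of timer, weight, spanner from where it was at the start of the episode above 0.03 m).
It also fails if it takes over 51 s, if anything falls off the work surface, if the arm or the gripper's body presses on something with over 40 N, if the wrist force passes 120 N, or if a joint passes its speed limit or range.

## Working session

There is one attempt and no reset: what is moved stays moved. The work goes in short steps, Python scripts to look and compute and a shell command to move; the robot and the scene stay as the last step left them, time stands still between calls to the robot, and variables do not carry over. Pictures are saved under pics/ and viewed, at most 10 in all, crops included, and the job is handed in when it is done.

```bash
mkdir -p pics; cat > h.py <<'E'
import numpy as np, cv2
from station import arm
def grab(n,f):
    im=arm.grab_frame(n); cv2.imwrite(f'pics/{f}.png',cv2.cvtColor(im,cv2.COLOR_RGB2BGR)); return im
def ray(n,u,v):
    c=arm.get_calibration(n); T=np.array(c['cam_to_world'])
    d=T[:3,:3]@np.array([(u-c['cx'])/c['fx'],(v-c['cy'])/c['fy'],1]); return T[:3,3],d
def plane(n,u,v,z):
    o,d=ray(n,u,v); return o+d*(z-o[2])/d[2]
def tri(a,ua,b,ub):
    o1,d1=ray(a,*ua);o2,d2=ray(b,*ub)
    s=np.linalg.lstsq(np.c_[d1,-d2],o2-o1,rcond=None)[0]
    p,q=o1+s[0]*d1,o2+s[1]*d2
    return (p+q)/2,np.linalg.norm(p-q)
def proj(n,P):
    c=arm.get_calibration(n); T=np.linalg.inv(np.array(c['cam_to_world'])); p=T[:3,:3]@np.array(P)+T[:3,3]
    return c['fx']*p[0]/p[2]+c['cx'],c['fy']*p[1]/p[2]+c['cy']
E
python3 - <<'E'
from h import *
np.set_printoptions(precision=3,suppress=True)
for n in('top','side'):
    im=grab(n,n+'0'); c=arm.get_calibration(n); print(n,c['fx'],np.array(c['cam_to_world']))
    cv2.imwrite(f'pics/{n}0b.png',cv2.resize(cv2.cvtColor(im,cv2.COLOR_RGB2BGR),(800,600),interpolation=cv2.INTER_CUBIC))
print(arm.get_state())
E
```

```text
top 435.0259914704549 [[-0.009 -0.987  0.159  0.414]
 [-1.     0.011  0.014  0.131]
 [-0.015 -0.159 -0.987  1.107]
 [ 0.     0.     0.     1.   ]]
side 414.50597104309014 [[-0.721  0.587 -0.368  0.98 ]
 [ 0.692  0.622 -0.366  0.539]
 [ 0.014 -0.519 -0.855  1.062]
 [ 0.     0.     0.     1.   ]]
{'t': 0.1, 'q': array([-0.903,  0.359,  0.011, -0.   , -1.224, -0.288]), 'qd': array([ 0.001, -0.001,  0.003, -0.001,  0.001,  0.   ]), 'joint_efforts': array([ -0.001, -58.416,  29.375,   7.016,   0.01 ,  -0.   ]), 'eef_pos': array([ 0.25 , -0.627,  0.226]), 'ee_rot': array([ 3.14 , -0.   , -2.762]), 'force': array([0.036, 0.707, 0.996]), 'moment': array([-0.041,  0.018, -0.017]), 'gripper_force': 0.0, 'width': 0.08770010093253484}
```

View pics/top0b.png

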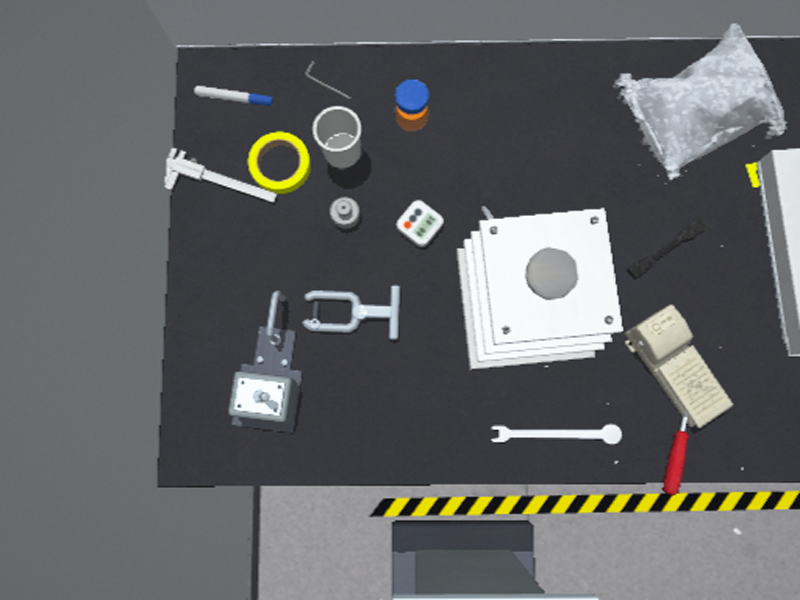

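View pics/side0b.png

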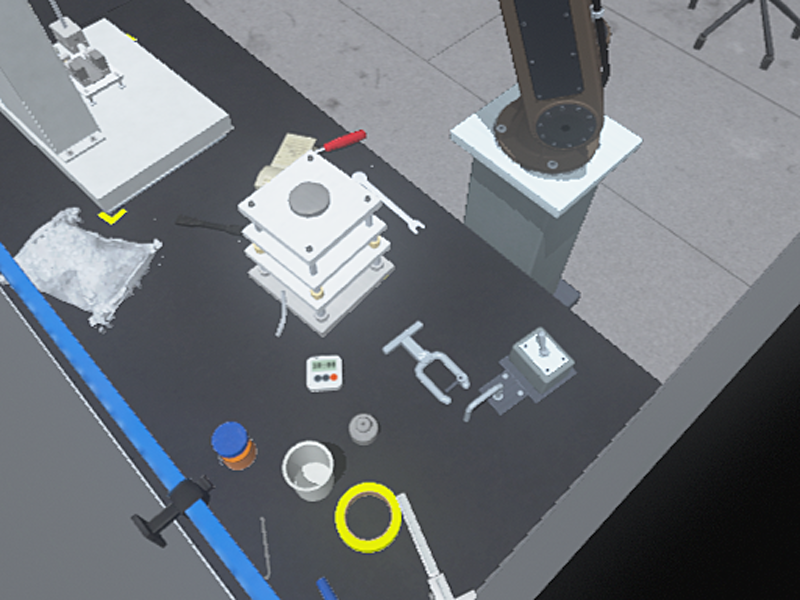

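The top view shows the hook with its handle at (395,312) and its mouth at (307,310), facing left. The eye is at (275,295–340), and the box with its toggle is at (263,398). I'll zoom in for accuracy.

```bash
python3 - <<'E'
from h import *
np.set_printoptions(precision=3,suppress=True)
t=cv2.imread('pics/top0.png'); s=cv2.imread('pics/side0.png')
a=cv2.resize(t[175:285,140:265],None,fx=5,fy=5,interpolation=cv2.INTER_CUBIC)
b=cv2.resize(s[195:275,240:372],None,fx=6,fy=6,interpolation=cv2.INTER_CUBIC)
cv2.imwrite('pics/tc.png',a);cv2.imwrite('pics/sc.png',b);print(a.shape,b.shape)
E
```

```text
(550, 625, 3) (480, 792, 3)
```

View pics/tc.png

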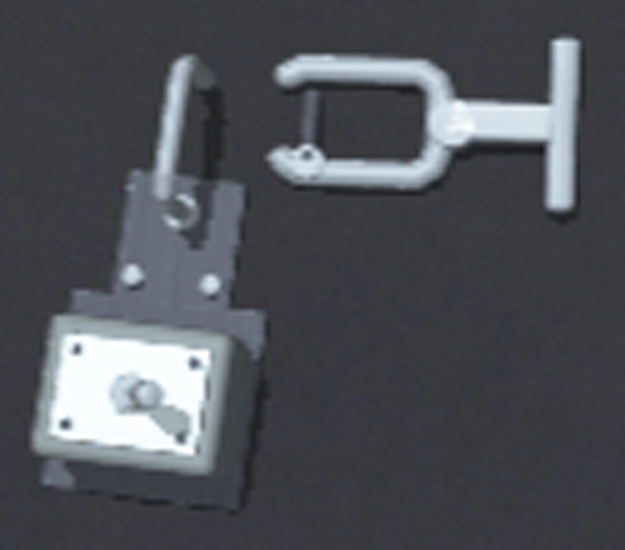

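View pics/sc.png

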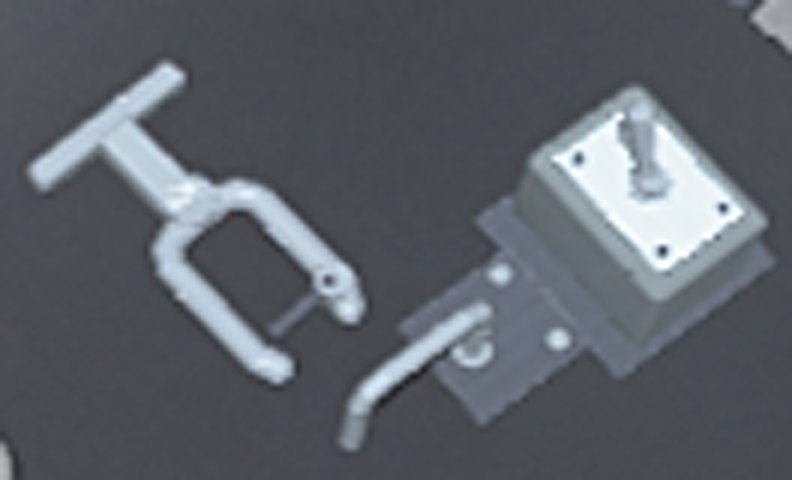

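The top crop shows the plate screws at (77,349), (195,362), (181,437) and (66,424). The handle runs from (565,40) to (560,210) and the noses are at (275,73) and (268,157). In the side crop the screws are at (579,158), (723,208) and (662,251), and the outer leg's foot is at (350,447).

```bash
python3 - <<'E'
from h import *
np.set_printoptions(precision=4,suppress=True)
T=lambda x,y:((x+.5)/5-.5+140,(y+.5)/5-.5+175)
S=lambda x,y:((x+.5)/6-.5+240,(y+.5)/6-.5+195)
for a,b in (((77,349),(662,251)),((66,424),(723,208)),((195,362),(579,158))):
    print('screw',tri('top',T(*a),'side',S(*b)))
sc=[plane('top',*T(*p),.061) for p in((77,349),(195,362),(181,437),(66,424))]
c=np.mean(sc,0); ex=(sc[0]-sc[1]+sc[3]-sc[2]);ex/=np.linalg.norm(ex)
print('screws',np.array(sc),'c',c,'ex',ex, 'yaw',np.degrees(np.arctan2(ex[1],ex[0])))
ss=np.mean([plane('side',*S(*p),.061) for p in((723,208),(579,158))],0);print('side c (diag: screws b,d)',ss)
b=[plane('top',*T(*p),.005) for p in((132,275),(210,285))];bs=[plane('side',*S(*p),.005) for p in((558,340),(499,273))]
print('bolts',b,bs)
print('tip',tri('top',T(147,392),'side',S(640,108)))
ey=np.array([-ex[1],ex[0],0]); 
leg=c-ey*.165; leg[2]=0; print('leg from box',leg, 'side foot',plane('side',*S(350,448),0))
print('arch top outer', tri('top',T(186,62),'side',S(357,405)))
for n,l in (('top',T),('side',S)):
  P=dict(top=((565,40),(560,210),(275,73),(268,157),(475,122),(545,122)),side=((38,178),(174,70),(282,372),(348,312),(175,197),(118,137)))[n]
  Q=[plane(n,*l(*p),.014) for p in P]; print(n,np.array(Q))
  h=(Q[0]+Q[1])/2; m=(Q[2]+Q[3])/2; hy=(Q[1]-Q[0]) if n=='top' else Q[1]-Q[0]
  print('handle c',h,'w',np.linalg.norm(hy),'yaw+x from handle',np.degrees(np.arctan2(-hy[0],hy[1]) ) ,'from mouth',np.degrees(np.arctan2(m[1]-h[1],m[0]-h[0])),np.linalg.norm(m-h))
E
```

```text
screw (array([0.4805, 0.3855, 0.0636]), np.float64(0.0012219846637310052))
screw (array([0.4445, 0.3903, 0.063 ]), np.float64(0.0002468464004746463))
screw (array([0.473 , 0.3296, 0.0636]), np.float64(0.00109016293389749))
screws [[0.4803 0.3867 0.061 ]
 [0.4735 0.3296 0.061 ]
 [0.4379 0.3357 0.061 ]
 [0.4445 0.3909 0.061 ]] c [0.459  0.3607 0.061 ] ex [0.119  0.9929 0.    ] yaw 83.16292772498868
side c (diag: screws b,d) [0.4575 0.3597 0.061 ]
bolts [array([0.5212, 0.3733, 0.005 ]), array([0.5156, 0.3334, 0.005 ])] [array([0.5204, 0.3718, 0.005 ]), array([0.5151, 0.3311, 0.005 ])]
tip (array([0.4575, 0.3421, 0.1085]), np.float64(0.0006858141375915201))
leg from box [0.6229 0.3411 0.    ] side foot [0.6251 0.3408 0.    ]
arch top outer (array([0.6237, 0.339 , 0.0464]), np.float64(0.0019138395994287157))
top [[0.6387 0.1516 0.014 ]
 [0.551  0.1548 0.014 ]
 [0.6233 0.3003 0.014 ]
 [0.5798 0.3033 0.014 ]
 [0.5966 0.1978 0.014 ]
 [0.5962 0.1621 0.014 ]]
handle c [0.5948 0.1532 0.014 ] w 0.08777675140790786 yaw+x from handle 87.88444581115357 from mouth 87.42607106763529 0.14874285351567393
side [[0.6397 0.1521 0.014 ]
 [0.5532 0.1548 0.014 ]
 [0.626  0.2979 0.014 ]
 [0.5834 0.2984 0.014 ]
 [0.6    0.2031 0.014 ]
 [0.5976 0.1623 0.014 ]]
handle c [0.5964 0.1534 0.014 ] w 0.08658050041054242 yaw+x from handle 88.20925386831291 from mouth 86.72580485518638 0.14495944572378536
```

```bash
python3 -m crank '[{"dx":0.016,"dy":0.035,"dz":0.013,"twist":6,"grip":-1},{"dx":0.032,"dy":0.07,"dz":0.026,"twist":12,"grip":-1},{"dx":0.048,"dy":0.105,"dz":0.039,"twist":18,"grip":-1},{"dx":0.064,"dy":0.14,"dz":0.052,"twist":24,"grip":-1},{"dx":0.08,"dy":0.177,"dz":0.064,"twist":30,"grip":-1}]' 20
python3 -m crank '[{"dx":0.018,"dy":0.036,"dz":0.002,"twist":6,"grip":-1},{"dx":0.036,"dy":0.072,"dz":0.004,"twist":12,"grip":-1},{"dx":0.054,"dy":0.108,"dz":0.006,"twist":18,"grip":-1},{"dx":0.072,"dy":0.144,"dz":0.008,"twist":24,"grip":-1},{"dx":0.09,"dy":0.18,"dz":0.01,"twist":30,"grip":-1}]'
python3 -m crank '[{"dx":0.006,"dy":0.04,"twist":3,"grip":-1},{"dx":0.012,"dy":0.08,"twist":6,"grip":-1},{"dx":0.018,"dy":0.12,"twist":6,"grip":-1},{"dx":0.024,"dy":0.16,"twist":6,"grip":-1},{"dx":0.03,"dy":0.2,"twist":6,"grip":-1}]'
python3 -m crank '[{"dx":0.002,"dy":0.04,"grip":-1},{"dx":0.004,"dy":0.08,"grip":-1},{"dx":0.005,"dy":0.12,"grip":-1},{"dx":0.006,"dy":0.16,"grip":-1},{"dx":0.008,"dy":0.2,"grip":-1}]'
```

```text
t: 0.52
eef_pos: [0.3303, -0.4487, 0.2906]
ee_rot: [3.141, -0.0, -2.234]
force: [1.3, -0.8, 0.5]
width: 0.06
gripper_force: 0.0
t: 0.93
eef_pos: [0.4202, -0.2683, 0.3005]
ee_rot: [-3.141, 0.0, -1.71]
force: [0.8, 0.2, 0.6]
width: 0.0266
gripper_force: 0.0invalid input at $[0]: expected keys dx, dy, dz, twist, grip
invalid input at $[0]: expected keys dx, dy, dz, twist, grip
```

```bash

python3 -m crank '[{"dx":0.006,"dy":0.04,"dz":0,"twist":3,"grip":-1},{"dx":0.012,"dy":0.08,"dz":0,"twist":6,"grip":-1},{"dx":0.018,"dy":0.12,"dz":0,"twist":6,"grip":-1},{"dx":0.024,"dy":0.16,"dz":0,"twist":6,"grip":-1},{"dx":0.03,"dy":0.2,"dz":0,"twist":6,"grip":-1}]'
python3 -m crank '[{"dx":0.002,"dy":0.04,"dz":0,"twist":0,"grip":-1},{"dx":0.004,"dy":0.08,"dz":0,"twist":0,"grip":-1},{"dx":0.005,"dy":0.12,"dz":0,"twist":0,"grip":-1},{"dx":0.006,"dy":0.16,"dz":0,"twist":0,"grip":-1},{"dx":0.008,"dy":0.2,"dz":0,"twist":0,"grip":-1}]'
python3 -m crank '[{"dx":0,"dy":0.04,"dz":0,"twist":0,"grip":-1},{"dx":0,"dy":0.08,"dz":0,"twist":0,"grip":-1},{"dx":0,"dy":0.12,"dz":-0.005,"twist":0,"grip":-1},{"dx":0,"dy":0.15,"dz":-0.03,"twist":0,"grip":-1},{"dx":0,"dy":0.168,"dz":-0.06,"twist":0,"grip":-1}]'
```

```text
t: 1.35
eef_pos: [0.4496, -0.0683, 0.3005]
ee_rot: [-3.141, 0.0, -1.61]
force: [0.7, -0.6, 0.0]
width: 0.0008
gripper_force: 0.0
t: 1.77
eef_pos: [0.4573, 0.1317, 0.3006]
ee_rot: [-3.141, 0.0, -1.61]
force: [1.4, 0.1, 0.6]
width: 0.0005
gripper_force: 0.0
t: 2.18
eef_pos: [0.4585, 0.3018, 0.2411]
ee_rot: [-3.139, 0.003, -1.608]
force: [0.8, 0.6, -1.0]
width: 0.0007
gripper_force: 0.0
```

```bash

python3 -m crank '[{"dx":0,"dy":0,"dz":-0.038,"twist":0,"grip":-1},{"dx":0,"dy":0,"dz":-0.076,"twist":0,"grip":-1},{"dx":0,"dy":0,"dz":-0.114,"twist":0,"grip":-1},{"dx":0,"dy":0,"dz":-0.152,"twist":0,"grip":-1},{"dx":0,"dy":0,"dz":-0.152,"twist":0,"grip":-1}]'
python3 -m crank '[{"dx":0,"dy":0.006,"dz":0,"twist":0,"grip":-1},{"dx":0,"dy":0.012,"dz":0,"twist":0,"grip":-1},{"dx":0,"dy":0.018,"dz":0,"twist":0,"grip":-1},{"dx":0,"dy":0.024,"dz":0,"twist":0,"grip":-1},{"dx":0,"dy":0.03,"dz":0,"twist":0,"grip":-1}]'
python3 -m crank '[{"dx":0,"dy":0.005,"dz":0,"twist":0,"grip":-1},{"dx":0,"dy":0.010,"dz":0,"twist":0,"grip":-1},{"dx":0,"dy":0.014,"dz":0,"twist":0,"grip":-1},{"dx":0,"dy":0.018,"dz":0,"twist":0,"grip":-1},{"dx":0,"dy":0.022,"dz":0,"twist":0,"grip":-1}]'
```

```text
t: 2.6
eef_pos: [0.4543, 0.294, 0.0814]
ee_rot: [3.133, -0.009, -1.611]
force: [-0.9, -2.0, -0.8]
width: 0.0002
gripper_force: 0.0
t: 3.02
eef_pos: [0.4587, 0.3292, 0.0904]
ee_rot: [-3.14, 0.002, -1.61]
force: [0.1, -1.9, 0.5]
width: 0.0001
gripper_force: 0.6
t: 3.43
eef_pos: [0.458, 0.3502, 0.0884]
ee_rot: [3.142, 0.0, -1.61]
force: [0.1, 0.5, -0.0]
width: 0.0008
gripper_force: 0.0
```

```bash

python3 -m crank '[{"dx":0,"dy":0.004,"dz":0,"twist":0,"grip":-1},{"dx":0,"dy":0.004,"dz":0,"twist":0,"grip":-1},{"dx":0,"dy":-0.02,"dz":0,"twist":0,"grip":-1},{"dx":0,"dy":-0.05,"dz":0.01,"twist":0,"grip":-1},{"dx":0,"dy":-0.07,"dz":0.04,"twist":0,"grip":-1}]'
python3 -m crank '[{"dx":0.02,"dy":-0.03,"dz":0.02,"twist":0,"grip":0},{"dx":0.04,"dy":-0.055,"dz":0.04,"twist":0,"grip":0},{"dx":0.055,"dy":-0.08,"dz":0.06,"twist":0,"grip":0},{"dx":0.055,"dy":-0.1,"dz":0.06,"twist":0,"grip":0},{"dx":0.055,"dy":-0.1,"dz":0.06,"twist":0,"grip":0}]'
python3 - <<'E'
from h import *
a=grab('top','t1')[175:285,140:265];b=grab('side','s1')[195:285,240:372]
b=cv2.resize(b,None,fx=4,fy=4,interpolation=2);a=cv2.resize(a,(250,220),interpolation=2);a=np.pad(a,((0,140),(0,0),(0,0)))
cv2.imwrite('pics/c1.png',np.hstack([a,b])[:,:,::-1])
E
```

```text
t: 3.85
eef_pos: [0.4553, 0.276, 0.1246]
ee_rot: [3.135, -0.006, -1.611]
force: [-0.3, -0.3, 0.2]
width: 0.0008
gripper_force: 0.0
t: 4.27
eef_pos: [0.5137, 0.177, 0.1897]
ee_rot: [-3.14, 0.001, -1.613]
force: [-1.1, 0.3, -0.4]
width: 0.0283
gripper_force: 0.0
```

View pics/c1.png

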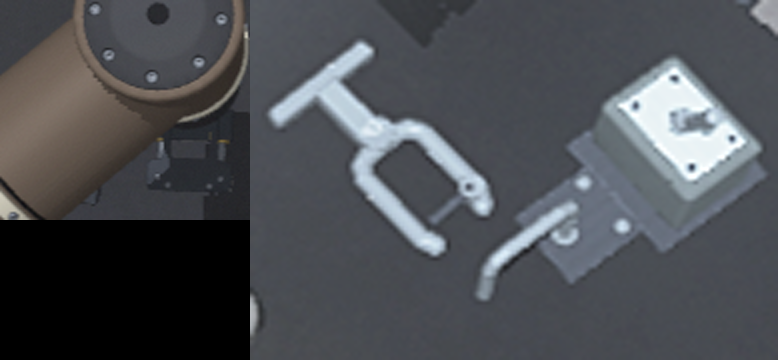

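The toggle now leans to the far side: its foot is at (685,120) and its tip at (712,120). Next I'll go to the hook's stem.

```bash

python3 -m crank '[{"dx":0.03,"dy":0,"dz":-0.01,"twist":0,"grip":0},{"dx":0.06,"dy":0.001,"dz":-0.03,"twist":0,"grip":0},{"dx":0.084,"dy":0.001,"dz":-0.06,"twist":0,"grip":0},{"dx":0.084,"dy":0.001,"dz":-0.095,"twist":0,"grip":0},{"dx":0.084,"dy":0.001,"dz":-0.12,"twist":0,"grip":0}]'
python3 -m crank '[{"dx":0,"dy":0,"dz":-0.02,"twist":0,"grip":0},{"dx":0,"dy":0,"dz":-0.04,"twist":0,"grip":0},{"dx":0,"dy":0,"dz":-0.055,"twist":0,"grip":0},{"dx":0,"dy":0,"dz":-0.064,"twist":0,"grip":0},{"dx":0,"dy":0,"dz":-0.064,"twist":0,"grip":0}]'
python3 -m crank '[{"dx":0,"dy":0,"dz":0,"twist":0,"grip":0},{"dx":0,"dy":0,"dz":0,"twist":0,"grip":-0.2},{"dx":0,"dy":0,"dz":0,"twist":0,"grip":-0.4},{"dx":0,"dy":0,"dz":0,"twist":0,"grip":-0.6},{"dx":0,"dy":0,"dz":0,"twist":0,"grip":-0.8}]' 25
```

```text
t: 4.78
eef_pos: [0.5967, 0.1809, 0.0646]
ee_rot: [3.139, -0.001, -1.61]
force: [-1.4, -0.8, -0.6]
width: 0.0437
gripper_force: 0.0
t: 5.2
eef_pos: [0.5957, 0.1808, 0.0019]
ee_rot: [3.138, -0.002, -1.609]
force: [0.0, -0.6, 0.4]
width: 0.0442
gripper_force: 0.0
t: 5.62
eef_pos: [0.5974, 0.181, 0.0053]
ee_rot: [-3.14, 0.001, -1.61]
force: [0.2, -0.0, -0.6]
width: 0.0225
gripper_force: 0.0
```

```bash

python3 -m crank '[{"dx":0,"dy":0,"dz":0,"twist":0,"grip":-1},{"dx":0,"dy":0,"dz":0,"twist":0,"grip":-1},{"dx":0,"dy":0,"dz":0,"twist":0,"grip":-1},{"dx":0,"dy":0,"dz":0,"twist":0,"grip":-1},{"dx":0,"dy":0,"dz":0,"twist":0,"grip":-1}]' 25
python3 -m crank '[{"dx":0.002,"dy":0.002,"dz":0,"twist":-1.5,"grip":-1},{"dx":0.004,"dy":0.004,"dz":0,"twist":-3,"grip":-1},{"dx":0.006,"dy":0.006,"dz":0,"twist":-4,"grip":-1},{"dx":0.008,"dy":0.007,"dz":0,"twist":-5,"grip":-1},{"dx":0.008,"dy":0.007,"dz":0,"twist":-5,"grip":-1}]'
python3 - <<'E'
from h import *
b=grab('side','s2')[195:285,240:372]
cv2.imwrite('pics/c2.png',cv2.resize(b,None,fx=6,fy=6,interpolation=2)[:,:,::-1])
E
```

```text
t: 6.03
eef_pos: [0.5974, 0.181, 0.0052]
ee_rot: [-3.141, 0.0, -1.61]
force: [-0.6, -0.5, 6.0]
width: 0.0195
gripper_force: 25.0
t: 6.45
eef_pos: [0.6041, 0.1867, 0.0052]
ee_rot: [3.14, -0.002, -1.698]
force: [-5.3, -3.4, 11.2]
width: 0.0194
gripper_force: 25.0
```

View pics/c2.png

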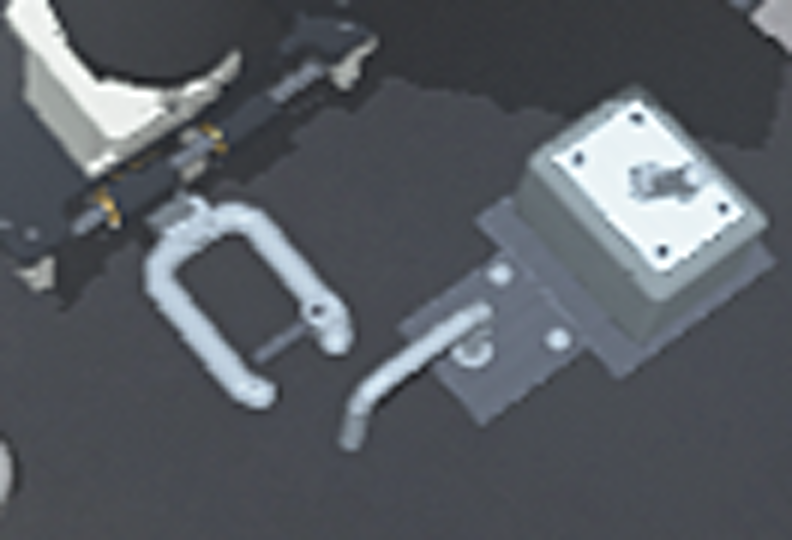

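The side view shows the noses at (260,392) and (338,340), with the leg's foot at (350,447). I'll check the lateral offset.

```bash
python3 - <<'E'
from h import *
np.set_printoptions(precision=4,suppress=True)
S=lambda x,y:((x+.5)/6-.5+240,(y+.5)/6-.5+195)
P=lambda p,z=.012:plane('side',*S(*p),z)
n1,n2=P((260,393)),P((338,340)); f=P((350,448),0); a=P((357,405),.05)
c=lambda p:p
th=np.radians(82.6-0.2); ex=np.array([np.cos(th),np.sin(th),0]);ey=np.array([-ex[1],ex[0],0])
m=(n1+n2)/2
print(n1,n2,m,f,a)
# side-edges of bars at outer corners
for L in (f,np.array([.623,.3395,0])): print('leg ahead of mouth',(L-m)@ex,'lateral',(L-m)@ey)
st=np.array(arm.get_state()['eef_pos']); print('mouth from TCP',(m-st)@ex,(m-st)@ey)
E
```

```text
[0.6396 0.2976 0.012 ] [0.5959 0.3042 0.012 ] [0.6177 0.3009 0.012 ] [0.6251 0.3408 0.    ] [0.6256 0.3389 0.05  ]
leg ahead of mouth 0.040504496239831746 lateral -0.001987989452984961
leg ahead of mouth 0.03895889966717625 lateral -0.00010985289204525473
mouth from TCP 0.1150630867721996 0.0015755044117240604
```

```bash

python3 -m crank '[{"dx":0.001,"dy":0.008,"dz":0,"twist":0,"grip":-1},{"dx":0.002,"dy":0.016,"dz":0,"twist":0,"grip":-1},{"dx":0.003,"dy":0.024,"dz":0,"twist":0,"grip":-1},{"dx":0.004,"dy":0.032,"dz":0,"twist":0,"grip":-1},{"dx":0.005,"dy":0.04,"dz":0,"twist":0,"grip":-1}]'
python3 -m crank '[{"dx":0.001,"dy":0.006,"dz":0,"twist":0,"grip":-1},{"dx":0.002,"dy":0.012,"dz":0,"twist":0,"grip":-1},{"dx":0.002,"dy":0.018,"dz":0,"twist":0,"grip":-1},{"dx":0.003,"dy":0.024,"dz":0,"twist":0,"grip":-1},{"dx":0.004,"dy":0.03,"dz":0,"twist":0,"grip":-1}]'
python3 -m crank '[{"dx":0.001,"dy":0.005,"dz":0,"twist":0,"grip":-1},{"dx":0.001,"dy":0.010,"dz":0,"twist":0,"grip":-1},{"dx":0.002,"dy":0.015,"dz":0,"twist":0,"grip":-1},{"dx":0.002,"dy":0.018,"dz":0,"twist":0,"grip":-1},{"dx":0.003,"dy":0.02,"dz":0,"twist":0,"grip":-1}]'
```

```text
t: 6.92
eef_pos: [0.61, 0.2264, 0.0052]
ee_rot: [3.141, -0.002, -1.697]
force: [0.0, -6.2, 7.6]
width: 0.0199
gripper_force: 25.0
t: 7.33
eef_pos: [0.6131, 0.2547, 0.0052]
ee_rot: [3.139, -0.005, -1.697]
force: [-3.1, -11.0, 11.8]
width: 0.0198
gripper_force: 25.0
t: 7.75
eef_pos: [0.6165, 0.276, 0.0053]
ee_rot: [3.141, -0.003, -1.697]
force: [-3.2, -8.3, 9.6]
width: 0.0196
gripper_force: 25.0
```

```bash

python3 -m crank '[{"dx":0,"dy":0.003,"dz":0,"twist":0,"grip":-1},{"dx":0.001,"dy":0.006,"dz":0,"twist":0,"grip":-1},{"dx":0.001,"dy":0.009,"dz":0,"twist":0,"grip":-1},{"dx":0.001,"dy":0.012,"dz":0,"twist":0,"grip":-1},{"dx":0.002,"dy":0.014,"dz":0,"twist":0,"grip":-1}]'
python3 - <<'E'
from h import *
b=grab('side','s3')[195:285,240:372]
cv2.imwrite('pics/c3.png',cv2.resize(b,None,fx=6,fy=6,interpolation=2)[:,:,::-1])
E
```

```text
t: 8.17
eef_pos: [0.6187, 0.29, 0.0053]
ee_rot: [3.141, -0.003, -1.697]
force: [-2.5, -7.9, 10.6]
width: 0.0199
gripper_force: 25.0
```

View pics/c3.png

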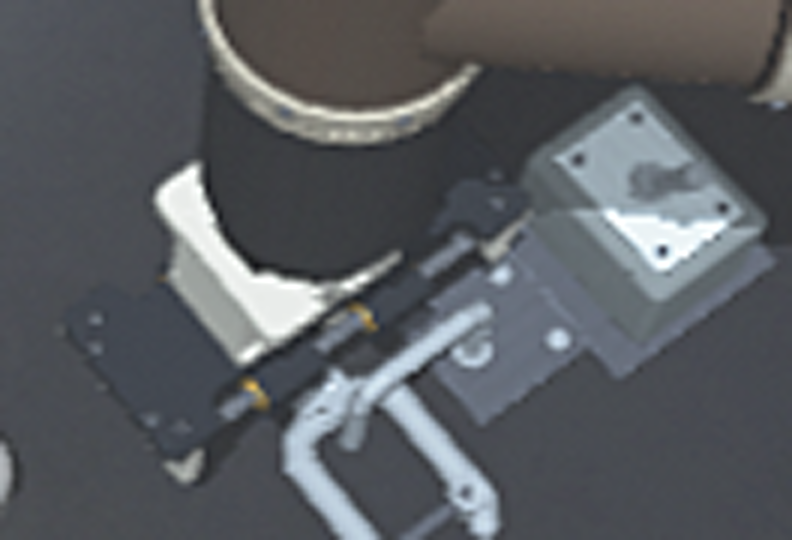

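The leg's foot at (350,440) is inside, close to the bow, and the gate bar at (465,492)–(400,535) is shut. I'll release and lift.

```bash

python3 -m crank '[{"dx":0,"dy":0,"dz":0,"twist":0,"grip":-0.4},{"dx":0,"dy":0,"dz":0,"twist":0,"grip":-0.2},{"dx":0,"dy":0,"dz":0,"twist":0,"grip":-0.1},{"dx":0,"dy":0,"dz":0,"twist":0,"grip":-0.1},{"dx":0,"dy":0,"dz":0,"twist":0,"grip":-0.1}]'
python3 -m crank '[{"dx":0,"dy":0,"dz":0.01,"twist":0,"grip":-0.1},{"dx":0,"dy":0,"dz":0.03,"twist":0,"grip":-0.1},{"dx":0,"dy":0,"dz":0.06,"twist":0,"grip":-0.1},{"dx":0,"dy":0,"dz":0.1,"twist":0,"grip":-0.1},{"dx":0,"dy":0,"dz":0.14,"twist":0,"grip":-0.1}]'
python3 -m crank '[{"dx":0,"dy":-0.01,"dz":0.04,"twist":0,"grip":-0.1},{"dx":0,"dy":-0.045,"dz":0.06,"twist":0,"grip":-0.1},{"dx":0,"dy":-0.085,"dz":0.06,"twist":0,"grip":-0.1},{"dx":0,"dy":-0.12,"dz":0.06,"twist":0,"grip":-0.1},{"dx":0,"dy":-0.12,"dz":0.06,"twist":0,"grip":-0.1}]'
python3 - <<'E'
from h import *
b=grab('side','s4')[195:315,240:372]
cv2.imwrite('pics/c4.png',cv2.resize(b,None,fx=5,fy=5,interpolation=2)[:,:,::-1])
E
```

```text
t: 8.63
eef_pos: [0.619, 0.2919, 0.0042]
ee_rot: [3.141, -0.0, -1.697]
force: [1.2, -0.1, -0.1]
width: 0.039
gripper_force: 0.0
t: 9.05
eef_pos: [0.6185, 0.2913, 0.1459]
ee_rot: [3.141, -0.001, -1.697]
force: [1.9, 1.2, 0.4]
width: 0.0394
gripper_force: 0.0
t: 9.47
eef_pos: [0.6185, 0.167, 0.2065]
ee_rot: [-3.141, 0.001, -1.7]
force: [-0.3, 0.2, -0.5]
width: 0.0395
gripper_force: 0.0
```

View pics/c4.png

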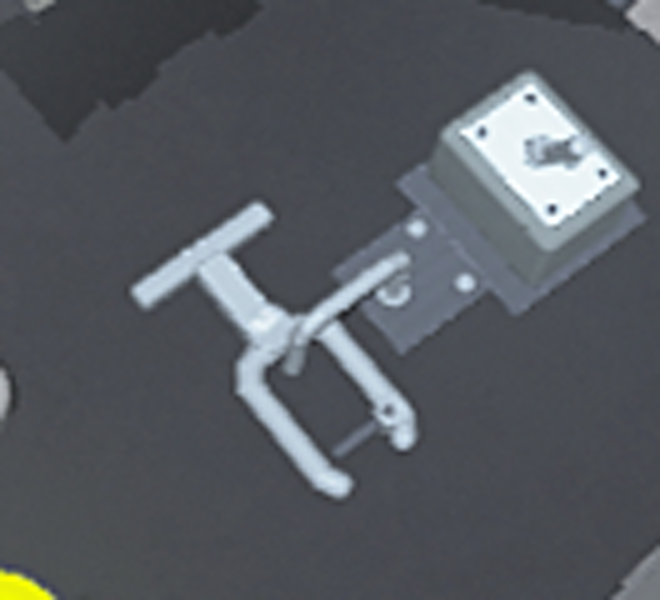

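The leg (foot at 293,370) stands inside the hook and the gate (388,410)–(335,453) is shut. The hook lies flat, the toggle is flipped and the arm is clear.

```bash
python3 -c "
from station import arm
print(arm.job_done())"
```

```text
the job is handed in; nothing more can be done
None
```

The job is handed in: the toggle is flipped to the station's +x side, and the hook lies flat on the outer leg with its gate shut. The arm is clear and never went near the bystanders. It took about 9.5 s of the 51 s allowed, and the hand-in call returned no verdict.

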